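# Set the cheese cutter's portion stop and load the block

### The arm

A 6-joint arm with a two-finger parallel gripper is mounted at the origin on a cart in front of the work surface, level with it; the furniture and walls round the work are solid. World frame = base frame: x ahead of the robot, y to its left, z up, the work surface at z = 0. Lengths are in m, angles in degrees, forces in N, time in s.
With the tool pointing down it reaches from about 0.35 to 0.875 m from the base axis. Payload 4.2 kg.
Tool frame: the origin (TCP) lies at the very end of the fingers, on their centre line; the grasp point (between the pads) lies 19 mm behind it; z points along the fingers, x is the direction in which the jaws open and shut, and the axes are right-handed (so a half turn about z gives the same grasp; the last joint's range is limited). The gripper opens to 87 mm and grips with 3 to 60 N. Pads are 19 mm wide; open, the fingers measure 117 mm over their backs; the gripper's body (75 mm by 190 mm) begins 51 mm behind the grasp point.
Start: joints at [89.072, 22.042, 0.453, 0, -68.411, -14.817], TCP at [0.17, 0.602, 0.223] pointing down, gripper open.
Joint ranges: [-179.83, 179.83], [-69.29, 118.12], [-61.27, 80.66], [-181.25, 117.63], [-171.15, -9.14], [-177.46, 177.46]. Speed limits (degrees/s): [159.86, 159.86, 180, 180, 180, 180].

### API

Orientations are given as a 3x3 rotation matrix whose columns are the frame's x, y, z axes.
In Python, from station import telemetry, optics, order gives the robot as it stands. The module is installed in compiled form; this text tells all that it offers.
- The arm moves only by the shell command python3 -m creep 'ROWS' [FORCE]. ROWS is JSON, a list of rows, each an object with "hand": the opening in per cent of the stroke, from 0 (shut) to 100 (fully open); "travel": the shift along the tool's x, y, z in units of 40 mm (1.0 is 40 mm), a list of three; "twist": the turn, a rotation vector about the tool's x, y, z in units of 8 degrees (1.0 is 8 degrees), a list of three. In form: [{"hand": hand, "travel": [dx, dy, dz], "twist": [rx, ry, rz]}, ...]. A call has 1 to 5 rows; each row shifts and turns the commanded pose from where the row before left it, along the tool's axes as they then stand; what a row does not reach is not made up. A row lasts 1/10 s, in which the tool goes at most 50 mm and 8.59 degrees, less where a joint would pass 70% of its speed; a pose out of reach is approached as far as the arm can. A call is refused whole if a number of a shift passes 1 or a number of a turn 1, either way. A call with a gripper value outside its range is refused whole. The fingers move at their own pace and stop on an object; FORCE is the grip in N (left out, the last holds). Time passes only in rows, so rows that do not move let the fingers close. It gives the time, the measured TCP pose, the force and the opening at its end, in the units of the state.
- telemetry.get_obs(): the state, without advancing time (a new reading comes with each control period).
- optics.camera(name): name is "scene" or "top"; returns (picture, depth): 420x560x3 uint8, red, green, blue; 420x560 float32, m along the optical axis (not along the pixel's ray), 0 where there is no reading.
- optics.calibration(name): a dict with "camera_matrix" (3x3 intrinsics, pixels), "k1" (the pictures are not rectified: a ray, as slopes to the right and down, at radius r is drawn at 1 + k1 r^2 times it, then the intrinsics apply), "world_from_camera" (4x4, takes a point from camera to world coordinates). Camera axes: x right, y down, z forward; pixel columns grow to the right and rows downward; lengths in m; the calibration is good to about 2 mm. A picture is of the moment at which its call begins. calibration takes no time and is no camera call.
- order.finish_job(): hands the job in, once; it reports no verdict.
The state is a dict: "t": time; "joint_pos": joint angles; "dq": joint speeds; "tau": joint torques, N m; "tcp_pos": TCP position; "ee_rot": TCP orientation; "contact_force": force on the tool from outside, world axes, zero at the start; "torque": the same for the moment, N m; "width": finger opening in m.
Only numpy, scipy, OpenCV 4.12 (cv2) and the standard library are available. Lean on these libraries where they do the work, as an engineer would, in place of code of your own. Each camera call takes 0.05 s, during which the arm holds its last target.

### The job

Set the cheese cutter for a medium portion: push the sliding stop along its rail towards the cutting wire until its plunger clicks down into the middle of the three notches. Then push the block of cheese along the board, across the wire's slot, until its end lies flat against the stop, without knocking the stop out of its notch. Only push with the fingers: do not pick up or tip the cheese, and leave the wire arm raised and the jar, tomato and mug where they stand.

Things in the scene. Friction and masses are not known exactly. Their poses are not given: they have to be found in the camera images.
- cutter: Cheese cutter, fixed: wooden board 170 (x) by 350 mm (y), top 22 mm above the worktop, turned up to 12 degrees. Origin on the worktop under the middle of the wire's slot; x across the board to its fence, y along the fence from the stop's side (-y) to the cheese's (+y), z up. Board y -175 to 175 mm. Fence along the far side: front at x = 50 mm, 18 mm thick, top 62 mm above the worktop.
- wire_slot (a point): Middle of the narrow slot for the cutting wire, on the board's top; the slot crosses the board in the cutter's x direction.
- middle_notch (a point): The middle of three V notches (14 mm wide, 7 mm deep, 25 mm apart) in the 12 mm wide steel rail on the fence, on the rail's top 70 mm above the worktop. The plunger drops in here when the stop is right; it sits 14 mm to -y of the stop's face.
- stop (a joint): Sliding aluminium stop on the rail, m: 0 far from the wire, grows towards the wire (cutter +y), at most 0.115; its face is at cutter y = value - 0.125. Notches at 0.045 (outer), 0.070 (middle), 0.095 (inner, nearest the wire). Starts at 0.004 to 0.047, perhaps in the outer notch. It slides with 1 to 4 N, a notch draws it in over the last 4 mm (the force dips to nothing), and leaving one takes 12 to 22 N.
- plunger (a joint): How far the stop's spring plunger (round steel nose below, small steel knob above the carriage) has dropped, m: 0 to 0.001 on the rail's top, 0.005 to 0.006 in a notch.
- stop_tab (a point): Centre of the black upright push tab on top of the stop, over the rail: 26 mm (cutter x) by 7 mm (cutter y), from 91 to 121 mm above the worktop. Push on its -y face, which is free. The plunger's knob stands 22 mm to its +y side, up to 108 mm above the worktop.
- stop_face (a point): Centre of the stop's working face, the +y side of an aluminium plate 70 mm wide (x) and 42 mm high (24 to 66 mm above the worktop) in front of the fence. Axes as the cutter's.
- cheese_mid (a point): Centre of the loose block of hard cheese, about 0.4 kg: 64 (x) by 110 (y) by 55 mm high, its length y roughly along the fence (up to 9 degrees off). It starts wholly on the +y side of the wire's slot. Pushing it along takes 1 to 5 N.
- wire_arm (a joint): Raised wire arm at the slot, hinged behind the fence 84 mm to +x of the cutter's origin: 0 as it stands raised (about 205 mm above the worktop, reaching 90 mm back from the hinge), grows as it comes down, rad. A stiff hinge keeps it up.
- preserve_jar: Small closed preserve jar, 60 mm across, 99 mm high, behind the fence on the stop's side. Origin: centre of its underside.
- tomato: Tomato, 75 mm across, 79 mm high, behind the fence on the cheese's side. Origin: centre of its underside.
- mug: White mug, 82 mm across without its handle, 101 mm high, on the brown dish mat (7 mm thick) left of the cutter. Origin: centre of its underside.

How it is judged:
By the outcome, as a careful person would: the job done as asked, in the order asked, and still so for the second after the job is handed in, with the robot touching nothing.
It also fails if it takes over 58 s, if anything falls off the work surface, if the arm or the gripper's body presses on something with over 40 N, if the wrist force passes 120 N, or if a joint passes its speed limit or range.

## Working session

There is one attempt and no reset: what is moved stays moved. The work goes in short steps, Python scripts to look and compute and a shell command to move; the robot and the scene stay as the last step left them, time stands still between calls to the robot, and variables do not carry over. Pictures are saved under pics/ and viewed, and the job is handed in when it is done.

```bash
mkdir -p pics
cat > h.py <<'E'
import numpy as np, cv2
from station import telemetry, optics, order
def snap(name,fn):
    p,d=optics.camera(name); cv2.imwrite('pics/'+fn+'.png',p[:,:,::-1]); np.savez('pics/'+fn+'.npz',p=p,d=d); return p,d
def cloud(name,d):
    c=optics.calibration(name);K=np.array(c["camera_matrix"]);k1=c["k1"];T=np.array(c["world_from_camera"])
    h,w=d.shape;u,v=np.meshgrid(np.arange(w),np.arange(h))
    pts=np.stack([u,v],-1).reshape(-1,1,2).astype(np.float64)
    s=cv2.undistortPoints(pts,K,np.array([k1,0,0,0.])).reshape(h,w,2)
    P=np.concatenate([s*d[...,None],d[...,None]],-1)
    return P@T[:3,:3].T+T[:3,3]
def ray(name,uv,z):
    c=optics.calibration(name);K=np.array(c["camera_matrix"]);T=np.array(c["world_from_camera"])
    s=cv2.undistortPoints(np.array(uv,float).reshape(-1,1,2),K,np.array([c["k1"],0,0,0.])).reshape(-1,2)
    r=np.c_[s,np.ones(len(s))]@T[:3,:3].T
    return T[:3,3]+r*((z-T[2,3])/r[:,2])[:,None]
E
python3 - <<'E'
from h import *
o=telemetry.get_obs();print({k:np.round(v,3) for k,v in o.items()})
snap('top','top0');snap('scene','sc0')
for n in('top','scene'):print(optics.calibration(n))
E
```

```text
{'t': np.float64(0.0), 'joint_pos': array([ 8.9072e+01,  2.2091e+01,  3.7900e-01, -2.9000e-02, -6.8410e+01,
       -1.4817e+01]), 'dq': array([ 0.062,  0.008, -0.031,  0.105,  0.131, -0.053]), 'tau': array([-0.0000e+00, -3.9066e+01,  1.8740e+01,  4.2200e+00,  1.1000e-02,
       -0.0000e+00]), 'tcp_pos': array([0.169, 0.601, 0.221]), 'ee_rot': array([[-0.272, -0.962, -0.001],
       [-0.962,  0.272, -0.002],
       [ 0.002, -0.   , -1.   ]]), 'contact_force': array([ 0.561, -0.148,  0.356]), 'torque': array([ 0.04 ,  0.008, -0.015]), 'width': np.float64(0.087)}
{'camera_matrix': array([[403.87498333,   0.        , 281.20089124],
       [  0.        , 403.87498333, 211.00888663],
       [  0.        ,   0.        ,   1.        ]]), 'k1': -0.0746726473875298, 'world_from_camera': array([[-0.00344154, -0.98976253,  0.14268245,  0.48799711],
       [-0.99940991, -0.00147201, -0.03431708,  0.07631408],
       [ 0.03417579, -0.14271636, -0.98917342,  0.99947908],
       [ 0.        ,  0.        ,  0.        ,  1.        ]])}
{'camera_matrix': array([[410.28471639,   0.        , 275.48015865],
       [  0.        , 410.28471639, 213.68040697],
       [  0.        ,   0.        ,   1.        ]]), 'k1': -0.04618607400333219, 'world_from_camera': array([[-0.93246014,  0.259506  , -0.25134581,  0.87344068],
       [ 0.36124137,  0.6789237 , -0.63919269,  0.70491586],
       [ 0.00477028, -0.68681821, -0.72681359,  0.83038597],
       [ 0.        ,  0.        ,  0.        ,  1.        ]])}
```

View pics/top0.png

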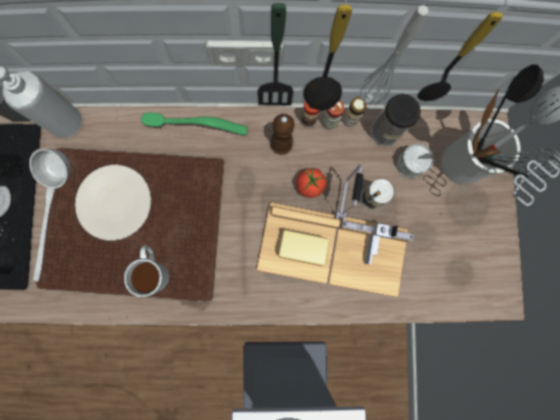

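View pics/sc0.png

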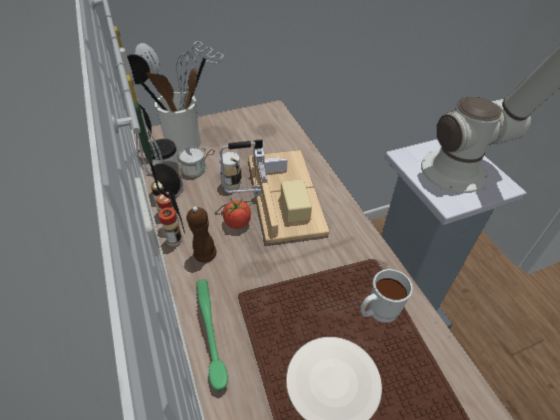

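Top view: board around px (260–410, 205–290), cheese (305,247), stop plate about (375,248), slot about (335,255), tomato (311,182), jar (380,190). Zooming in.

Run:
```python
from h import *
p=np.load('pics/top0.npz')['p'];c=p[150:310,240:430];cv2.imwrite('pics/top0z.png',cv2.resize(c[:,:,::-1],None,fx=4,fy=4,interpolation=cv2.INTER_CUBIC)[:600])
p=np.load('pics/sc0.npz')['p'];c=p[120:250,200:340];cv2.imwrite('pics/sc0z.png',cv2.resize(c[:,:,::-1],None,fx=4,fy=4,interpolation=cv2.INTER_CUBIC))
d=np.load('pics/top0.npz')['d'];P=cloud('top',d)
# heights
for (u,v) in [(305,247),(375,270),(290,215),(355,230),(375,248),(380,230),(385,190),(311,182),(145,278),(341,200)]:print(u,v,P[v,u].round(3))
# board by colour and height
z=P[...,2];hsv=cv2.cvtColor(p*0+np.load('pics/top0.npz')['p'],cv2.COLOR_RGB2HSV) if 0 else None
roi=np.zeros(z.shape,bool);roi[195:300,250:420]=1
m=(roi&(abs(z-.022)<.006)).astype(np.uint8)
cs,_=cv2.findContours(m,cv2.RETR_EXTERNAL,cv2.CHAIN_APPROX_NONE);c=max(cs,key=cv2.contourArea)
pts=P[m>0][:,:2].astype(np.float32);r=cv2.minAreaRect(pts);print('board',r)
m2=(roi&(abs(z-.077)<.006)).astype(np.uint8);print(m2.sum());pts=P[m2>0][:,:2].astype(np.float32)
print('cheese',cv2.minAreaRect(pts),pts.min(0),pts.max(0))
```

```text
305 247 [ 0.538 -0.01   0.077]
375 270 [ 0.485 -0.185  0.022]
290 215 [0.614 0.023 0.062]
355 230 [ 0.579 -0.131  0.055]
375 248 [ 0.536 -0.175  0.067]
380 230 [ 0.575 -0.18   0.094]
385 190 [ 0.668 -0.195  0.096]
311 182 [ 0.693 -0.027  0.061]
145 278 [0.468 0.35  0.083]
341 200 [ 0.66  -0.109  0.003]
board ((0.5651087760925293, -0.0910642147064209), (0.35085049271583557, 0.22795359790325165), 78.61896514892578)
1414
cheese ((0.5773372650146484, -0.09788720309734344), (0.1257205754518509, 0.31495198607444763), 15.936037063598633) [ 0.49921125 -0.26509383] [0.65993416 0.04964913]
```

View pics/top0z.png

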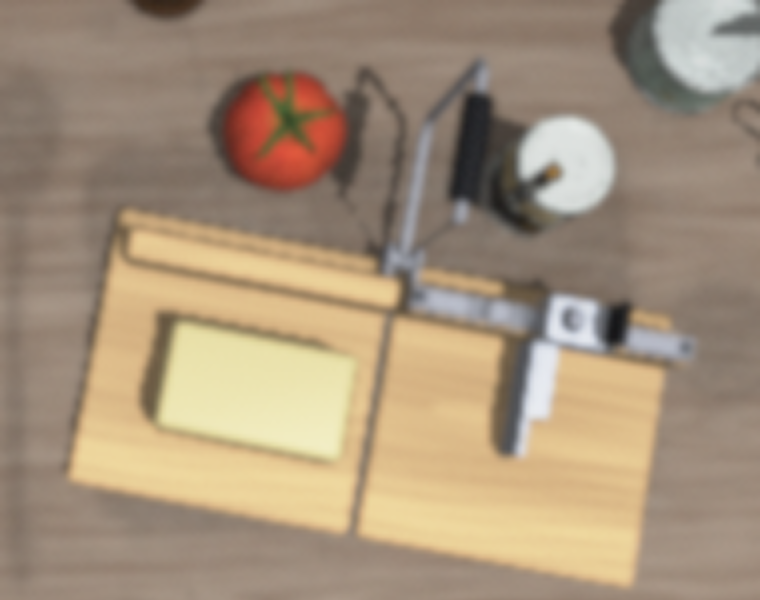

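View pics/sc0z.png

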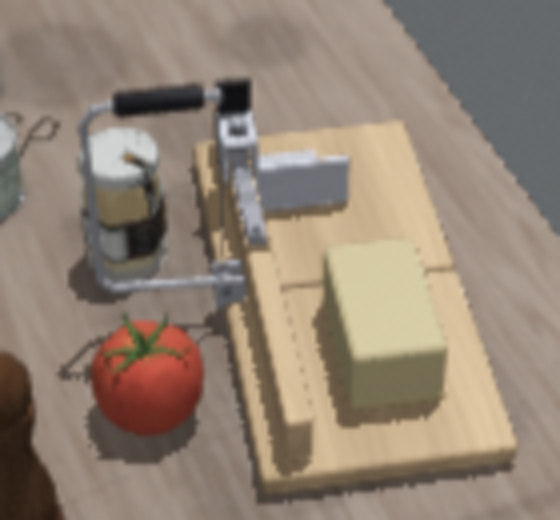

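Run:
```python
from h import *
f=np.load('pics/top0.npz');p,d=f['p'],f['d'];P=cloud('top',d)
z2p=lambda l:[(240+(a+.5)/4-.5,150+(b+.5)/4-.5) for a,b in l]
B=ray('top',z2p([(70,480),(632,585),(352,533),(388,315)]),.022);print(B.round(4))
e=B[1]-B[0];print('edge len',np.linalg.norm(e),'yaw from front edge (cutter y vs world y)',np.degrees(np.arctan2(e[0],-e[1])), 'slot',np.degrees(np.arctan2((B[3]-B[2])[1],(B[3]-B[2])[0])))
# board top pts: fit
z=P[...,2];roi=np.zeros(z.shape,bool);roi[195:300,250:420]=1
hsv=cv2.cvtColor(p,cv2.COLOR_RGB2HSV)
for nm,lo,hi in [('cheese',.072,.082),('fence',.059,.0655)]:
    m=(roi&(z>lo)&(z<hi)).astype(np.uint8);n,l,s,_=cv2.connectedComponentsWithStats(m)
    for i in range(1,n):
        if s[i,4]>60:
            q=P[l==i][:,:2].astype(np.float32);r=cv2.minAreaRect(q);print(nm,s[i],np.round(r[0],4),np.round(r[1],4),r[2])
m=roi&(z>.084)&(z<.13)
n,l,s,c=cv2.connectedComponentsWithStats(m.astype(np.uint8));
for i in range(1,n):
    if s[i,4]>5:print('hi',s[i],c[i],P[l==i].mean(0).round(4),P[l==i].min(0).round(4),P[l==i].max(0).round(4))
# dark tab in z>.1
for v in range(222,242):
    print(v,' '.join(f'{z[v,u]*1000:4.0f}' for u in range(368,406)))
```

```text
[[ 0.487   0.1006  0.022 ]
 [ 0.4218 -0.2389  0.022 ]
 [ 0.4547 -0.0686  0.022 ]
 [ 0.5863 -0.0932  0.022 ]]
edge len 0.34571475226550774 yaw from front edge (cutter y vs world y) -10.866334302897258 slot -10.567553073745934
cheese [ 279  230   51   35 1288] [ 0.5386 -0.0081] [0.1094 0.0636] 78.50057983398438
fence [272 208  68  19 454] [ 0.6093 -0.0137] [0.1606 0.0194] 80.19469451904297
fence [352 223  24  13  81] [ 0.5846 -0.1522] [0.0534 0.0239] 73.07048034667969
fence [369 236  10  23  72] [ 0.5375 -0.1719] [0.0154 0.0535] 76.27494049072266
hi [369 195  24   9 165] [380.48484848 198.33333333] [ 0.6478 -0.1834  0.0977] [ 0.6372 -0.2115  0.0885] [ 0.6562 -0.157   0.1036]
hi [376 223  22  15 245] [386.52653061 229.95918367] [ 0.5749 -0.1943  0.098 ] [ 0.5595 -0.2122  0.0858] [ 0.5922 -0.1718  0.1238]
222   22   22   22   21   20   22   20   17   18    1    1   -1    0   -3    2    2   -1    0   -4  999    1    0   -3    0    1    3    3    1   -1    1   -4   -0   -0    0    2   -0    0    2
223   23   20   23   20   18   24   24   22   20   86   91   87   18   19    0    5    0    1
[... 2892 characters left out ...]
 20   22   21   24   24   22   56   60   31   38   40   44   49   50   51   57   59   59   63   63   59   63   63   67
239   21   33   43   52   65   69   64   67   65   65   66   21   22   21   23   22   22   23   23   21   24   21   20   20   25   28   30   33   40   42   45   45   46   55   58   58   59   57
240   27   39   44   57   63   64   66   64   65   66   68   23   23   19   22   22   22   22   23   20   20   23   17   19   23   24   19   18   23   18   26   32   31   37   39   43   47   49
241   27   40   50   56   63   67   66   65   65   64   64   23   22   23   20   22   20   22   22   22   23   24   22   23   19   18   22   23   23   19   23   20   22   24   22   25   29   30
```

```bash
cat >> h.py <<'E'
YAW=np.radians(-10.7);CX=np.array([np.cos(YAW),np.sin(YAW)]);CY=np.array([-np.sin(YAW),np.cos(YAW)]);O=np.array([0.5357,-0.0848])
def tocut(p): p=np.asarray(p)[...,:2]-O; return np.stack([p@CX,p@CY],-1)
def toworld(x,y): return O+x*CX+y*CY
E
python3 - <<'E'
from h import *
f=np.load('pics/top0.npz');p,d=f['p'],f['d'];P=cloud('top',d);z=P[...,2]
roi=np.zeros(z.shape,bool);roi[195:300,250:420]=1
# front edge: lowest board row per column
uv=[]
for u in range(270,396):
    c=[v for v in range(245,298) if abs(z[v,u]-.022)<.007]
    if c: uv.append((u,max(c)+.5))
uv=np.array(uv,float);W=ray('top',uv,.022)[:,:2].astype(np.float32)
vx,vy,x0,y0=cv2.fitLine(W,cv2.DIST_HUBER,0,.01,.01).ravel();print('front edge yaw',np.degrees(np.arctan2(-vx*np.sign(vy),abs(vy))),'x in cutter',tocut([x0,y0]))
# side edges
for nm,cols,sgn in(('right',range(380,415),1),('left',range(250,290),-1)):
    uv=[]
    for v in range(240,285) if sgn>0 else range(215,262):
        c=[u for u in cols if abs(z[v,u]-.022)<.007]
        if c: uv.append((max(c)+.5 if sgn>0 else min(c)-.5,v))
    W=ray('top',uv,.022)[:,:2].astype(np.float32)
    vx,vy,x0,y0=cv2.fitLine(W,cv2.DIST_HUBER,0,.01,.01).ravel();print(nm,np.degrees(np.arctan2(vy*np.sign(vx),abs(vx))),np.median(tocut(W)[:,1]))
# fence front/back edges
m=roi&(abs(z-.062)<.005);m[:, 341:]=0;C=tocut(P[m]);print('fence x',np.percentile(C[:,0],[2,50,98]),'slope deg',np.degrees(np.arctan(np.polyfit(C[:,1],C[:,0],1)[0])),'y',C[:,1].min(),C[:,1].max())
m=roi&(abs(z-.07)<.004);m[:,:340]=0;m[236:]=0;m[:,369:]&=True;C=tocut(P[m]);print('rail x',np.percentile(C[:,0],[5,50,95]),np.percentile(C[:,1],[1,99]))
m=roi&(z>.115)&(z<.127);C=tocut(P[m]);print('tab',C.mean(0),C.min(0),C.max(0),m.sum())
m=roi&(z>.0965)&(z<.107);m[:,388:]=0;C=tocut(P[m]);print('knob',np.median(C,0))
m=roi&(abs(z-.0775)<.005)
n,l,s,_=cv2.connectedComponentsWithStats(m.astype(np.uint8));i=1+s[1:,4].argmax();C=tocut(P[l==i]).astype(np.float32);print('cheese cut',cv2.minAreaRect(C))
m=(z>.064)&(z<.069);m[:236]=0;m[:,:366]=0;m[265:]=0;m[:,384:]=0;C=tocut(P[m]);print('plate top',C.min(0),C.max(0),np.percentile(C,[5,95],axis=0))
m=(z>.13)&(z<.24);m[:150]=0;m[245:]=0;m[:,:320]=0;m[:,375:]=0;C=np.c_[tocut(P[m]),z[m]]
print('arm',len(C),C.min(0),C.max(0))
for q in C[::8]:print(q.round(3))
E
```

```text
front edge yaw -11.387016 x in cutter [-0.08392638 -0.01164673]
right -10.571026 -0.1735125743635783
left -11.127861 0.17486082161653488
fence x [0.0499298  0.05890165 0.0676174 ] slope deg -0.0807161630937843 y 0.0022650964243096463 0.16383223968914207
rail x [0.05439836 0.0611412  0.12433753] [-0.16933997 -0.00462474]
tab [ 0.05951162 -0.11124084] [ 0.04779897 -0.11798927] [ 0.08319979 -0.00017982] 40
knob [ 0.12645936 -0.07697714]
cheese cut ((-0.01128094457089901, 0.07578840106725693), (0.10946733504533768, 0.06340090185403824), 88.8219223022461)
plate top [-0.02013408 -0.09775234] [ 0.04678964 -0.0778984 ] [[-0.01203267 -0.09289383]
 [ 0.04381017 -0.07846864]]
arm 280 [ 0.08062011 -0.00757171  0.13537256] [0.17106453 0.00866629 0.20603019]
[0.169 0.003 0.187]
[0.167 0.001 0.179]
[ 0.161 -0.     0.195]
[0.169 0.003 0.146]
[0.168 0.002 0.141]
[ 0.166 -0.001  0.14 ]
[0.148 0.    0.205]
[ 0.148 -0.005  0.202]
[ 0.145 -0.005  0.203]
[ 0.144 -0.006  0.201]
[ 0.141 -0.006  0.202]
[ 0.14  -0.006  0.2  ]
[ 0.136 -0.004  0.204]
[ 0.134 -0.002  0.203]
[ 0.131 -0.001  0.204]
[ 0.129 -0.001  0.203]
[ 0.128 -0.002  0.202]
[ 0.126 -0.002  0.202]
[ 0.124 -0.002  0.202]
[ 0.121 -0.002  0.203]
[ 0.119 -0.002  0.204]
[ 0.118 -0.005  0.201]
[0.112 0.006 0.2  ]
[0.11  0.005 0.199]
[0.108 0.005 0.2  ]
[0.105 0.005 0.202]
[0.104 0.003 0.201]
[0.101 0.001 0.205]
[ 0.1   -0.001  0.204]
[ 0.098 -0.001  0.205]
[ 0.096 -0.002  0.202]
[ 0.094 -0.002  0.205]
[0.091 0.001 0.195]
[0.086 0.001 0.196]
[ 0.082 -0.001  0.2  ]
```

Depth and colour fit agree: the stop is probably already in the outer notch (value ≈0.046). The cheese is about 1° off the fence, and the wire arm is in the plane y≈0, clear of the work. I'll turn the tool so its x lies along cutter −x, with the hand shut.

```bash
python3 -m creep '[{"hand":0,"travel":[0,0,0],"twist":[0,0,1]},{"hand":0,"travel":[0,0,0],"twist":[0,0,1]},{"hand":0,"travel":[0,0,0],"twist":[0,0,1]},{"hand":0,"travel":[0,0,0],"twist":[0,0,1]},{"hand":0,"travel":[0,0,0],"twist":[0,0,1]}]' 20
python3 -m creep '[{"hand":0,"travel":[0,0,0],"twist":[0,0,1]},{"hand":0,"travel":[0,0,0],"twist":[0,0,1]},{"hand":0,"travel":[0,0,0],"twist":[0,0,1]},{"hand":0,"travel":[0,0,0],"twist":[0,0,1]},{"hand":0,"travel":[0,0,0],"twist":[0,0,1]}]'
python3 -m creep '[{"hand":0,"travel":[0,0,0],"twist":[0,0,0.61]},{"hand":0,"travel":[0,0,0],"twist":[0,0,0]}]'
cat >> h.py <<'E'
def st():
    o=telemetry.get_obs();R=np.array(o['ee_rot']);t=np.array(o['tcp_pos'])
    print('t',round(float(o['t']),2),'tcp',t.round(4),'cut',tocut(t).round(4),'yaw x vs cutter -x',round(float(np.degrees(np.arctan2(R[1,0],R[0,0])-YAW)%360-180),2),'tilt',R[:2,2].round(3),'F',np.round(o['contact_force'],2),'w',round(float(o['width']),4)); return o,R,t
def go(x,y,z):
    o,R,t=st();w=toworld(x,y);print('units',(R.T@(np.r_[w,z]-t)/.04).round(3))
E
python3 -c "
from h import *
go(.06,-.147,.223);print(np.round(telemetry.get_obs()['joint_pos'],1))"
```

```text
t: 0.6
tcp_pos: [0.1695, 0.6012, 0.2219]
ee_rot: [[-0.83, -0.558, -0.0], [-0.558, 0.83, -0.001], [0.001, -0.001, -1.0]]
contact_force: [-0.2, 1.1, 0.6]
width: 0.055
t: 1.1
tcp_pos: [0.1695, 0.6012, 0.2219]
ee_rot: [[-0.994, 0.106, -0.0], [0.106, 0.994, -0.001], [0.0, -0.001, -1.0]]
contact_force: [0.3, 0.1, 0.4]
width: 0.015
t: 1.3
tcp_pos: [0.1695, 0.6012, 0.2219]
ee_rot: [[-0.983, 0.184, -0.0], [0.184, 0.983, -0.001], [0.0, -0.001, -1.0]]
contact_force: [0.5, -0.7, -0.5]
width: 0.0027
t 1.3 tcp [0.1695 0.6012 0.2219] cut [-0.4872  0.6061] yaw x vs cutter -x 0.08 tilt [-0.    -0.001] F [ 0.52 -0.74 -0.55] w 0.0027
units [-1.3654e+01 -1.8848e+01 -5.0000e-03]
[ 89.1  22.1   0.4  -0.  -68.4 -99.7]
```

```bash
python3 -m creep '[{"hand":0,"travel":[-0.68,-0.94,0],"twist":[0,0,0]},{"hand":0,"travel":[-0.68,-0.94,0],"twist":[0,0,0]},{"hand":0,"travel":[-0.68,-0.94,0],"twist":[0,0,0]},{"hand":0,"travel":[-0.68,-0.94,0],"twist":[0,0,0]},{"hand":0,"travel":[-0.68,-0.94,0],"twist":[0,0,0]}]' >/dev/null
python3 -m creep '[{"hand":0,"travel":[-0.68,-0.94,0],"twist":[0,0,0]},{"hand":0,"travel":[-0.68,-0.94,0],"twist":[0,0,0]},{"hand":0,"travel":[-0.68,-0.94,0],"twist":[0,0,0]},{"hand":0,"travel":[-0.68,-0.94,0],"twist":[0,0,0]},{"hand":0,"travel":[-0.68,-0.94,0],"twist":[0,0,0]}]'
python3 -m creep '[{"hand":0,"travel":[-0.68,-0.94,0],"twist":[0,0,0]},{"hand":0,"travel":[-0.68,-0.94,0],"twist":[0,0,0]},{"hand":0,"travel":[-0.68,-0.94,0],"twist":[0,0,0]},{"hand":0,"travel":[-0.68,-0.94,0],"twist":[0,0,0]},{"hand":0,"travel":[-0.68,-0.94,0],"twist":[0,0,0]}]'
python3 -m creep '[{"hand":0,"travel":[-0.68,-0.94,0],"twist":[0,0,0]},{"hand":0,"travel":[-0.68,-0.94,0],"twist":[0,0,0]},{"hand":0,"travel":[-0.68,-0.94,0],"twist":[0,0,0]},{"hand":0,"travel":[-0.68,-0.94,0],"twist":[0,0,0]},{"hand":0,"travel":[-0.68,-0.94,0],"twist":[0,0,0]}]' >/dev/null
python3 -m creep '[{"hand":0,"travel":[0,0,0],"twist":[0,0,0]},{"hand":0,"travel":[0,0,0],"twist":[0,0,0]}]' >/dev/null
python3 -c "
from h import *
go(.06,-.147,.1)"
```

```text
t: 2.3
tcp_pos: [0.3678, 0.18, 0.2228]
ee_rot: [[-0.983, 0.181, 0.0], [0.181, 0.983, 0.001], [-0.0, 0.001, -1.0]]
contact_force: [1.2, -0.1, 0.1]
width: 0.0005
t: 2.8
tcp_pos: [0.467, -0.03, 0.2227]
ee_rot: [[-0.983, 0.182, 0.0], [0.182, 0.983, 0.0], [-0.0, 0.0, -1.0]]
contact_force: [-0.0, 1.1, -0.0]
width: 0.0001
t 3.5 tcp [ 0.5652 -0.2387  0.2213] cut [ 0.0575 -0.1457] yaw x vs cutter -x 0.04 tilt [-0.002  0.001] F [-0.03  0.63 -0.12] w 0.0004
units [-0.068 -0.033  3.031]
```

```bash
python3 -m creep '[{"hand":0,"travel":[-0.07,-0.03,0.7],"twist":[0,0,0]},{"hand":0,"travel":[0,0,0.8],"twist":[0,0,0]},{"hand":0,"travel":[0,0,0.8],"twist":[0,0,0]},{"hand":0,"travel":[0,0,0.7],"twist":[0,0,0]},{"hand":0,"travel":[0,0,0],"twist":[0,0,0]}]'
python3 - <<'E'
from h import *
st()
p,d=snap('top','top1');c=p[150:310,240:430];cv2.imwrite('pics/top1z.png',cv2.resize(c[:,:,::-1],None,fx=4,fy=4,interpolation=cv2.INTER_CUBIC)[:600])
p,d=snap('scene','sc1');c=p[120:250,200:340];cv2.imwrite('pics/sc1z.png',cv2.resize(c[:,:,::-1],None,fx=4,fy=4,interpolation=cv2.INTER_CUBIC))
E
```

```text
t: 4.0
tcp_pos: [0.5647, -0.2374, 0.0988]
ee_rot: [[-0.983, 0.183, -0.009], [0.183, 0.983, 0.003], [0.009, 0.001, -1.0]]
contact_force: [-0.2, -0.5, 1.3]
width: 0.0006
t 4.0 tcp [ 0.5647 -0.2374  0.0988] cut [ 0.0568 -0.1446] yaw x vs cutter -x 0.18 tilt [-0.009  0.003] F [-0.24 -0.54  1.27] w 0.0006
```

View pics/top1z.png

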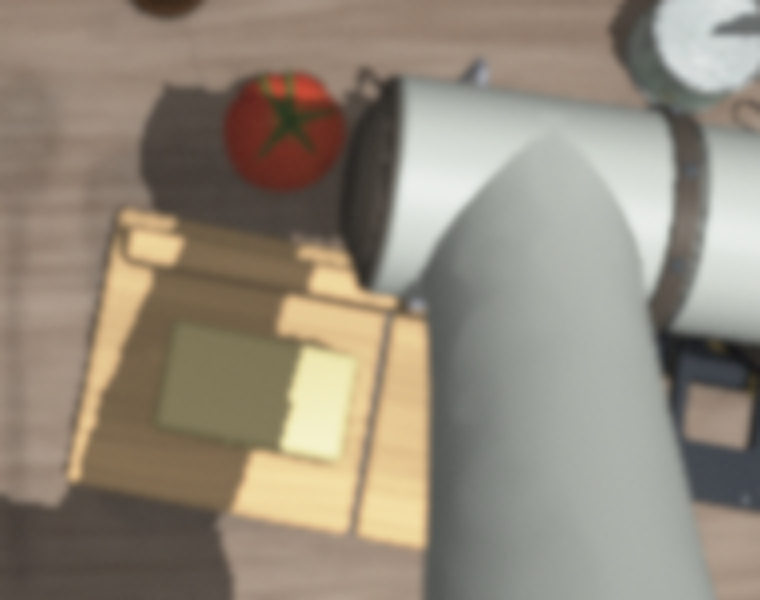

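View pics/sc1z.png

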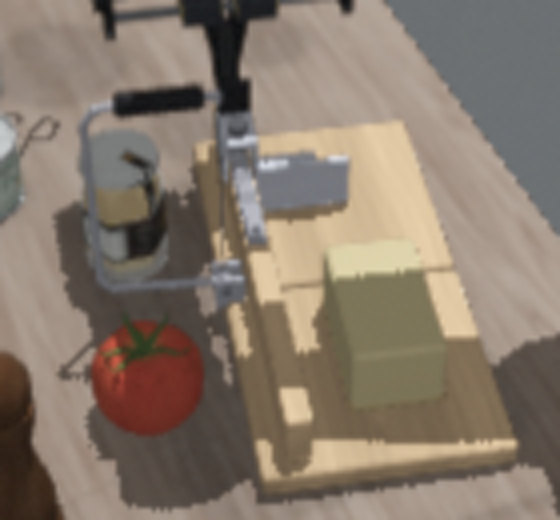

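Top view: the wrist hides the stop. In the scene view the black fingers stand right behind the tab, at about (235,85) in the zoomed picture. I'll check how high the wrist is above the wire arm.

Run:
```python
from h import *
for n,uvs in(('top',[(330,195),(335,205),(345,180),(345,215),(360,250)]),):
    d=np.load('pics/top1.npz')['d'];P=cloud(n,d)
    for u,v in uvs: print(u,v,tocut(P[v,u]).round(3),P[v,u,2].round(3))
# scene: everything of robot lower than .3 near arm
d=np.load('pics/sc1.npz')['d'];P=cloud('scene',d);C=np.concatenate([tocut(P),P[...,2:]],-1)
m=(C[...,0]>0.02)&(C[...,0]<.2)&(C[...,1]>-.16)&(C[...,1]<.1)&(C[...,2]>.13)
Q=C[m]
for lo in np.arange(.13,.5,.03):
    q=Q[(Q[:,2]>=lo)&(Q[:,2]<lo+.03)]
    if len(q):print(round(lo,2),len(q),q[:,:2].min(0).round(3),q[:,:2].max(0).round(3))
# stop geometry from scene: face plate and knob
m=(C[...,0]>-.015)&(C[...,0]<.04)&(C[...,1]>-.13)&(C[...,1]<-.03)&(C[...,2]>.03)&(C[...,2]<.06);print('face y',np.percentile(C[m][:,1],[10,50,90]),m.sum())
m=(abs(C[...,0]-.06)<.008)&(C[...,1]>-.11)&(C[...,1]<-.08)&(C[...,2]>.094);print('knob',C[m].round(4)[:40])
```

```text
330 195 [0.044 0.08 ] 0.428
335 205 [0.03  0.071] 0.434
345 180 [0.066 0.065] 0.444
345 215 [0.019 0.055] 0.433
360 250 [-0.033  0.041] 0.504
0.13 109 [ 0.044 -0.147] [0.172 0.005]
0.16 184 [ 0.021 -0.153] [0.172 0.006]
0.19 749 [ 0.02 -0.16] [0.167 0.011]
0.22 277 [ 0.044 -0.159] [ 0.11  -0.115]
0.25 237 [ 0.046 -0.16 ] [ 0.11  -0.102]
0.28 130 [ 0.059 -0.155] [ 0.1   -0.104]
0.31 124 [ 0.073 -0.147] [ 0.1   -0.105]
0.34 77 [ 0.038 -0.148] [0.104 0.074]
0.37 369 [ 0.02  -0.158] [0.104 0.085]
0.4 774 [ 0.02  -0.146] [0.103 0.086]
0.43 1695 [ 0.02  -0.158] [0.103 0.086]
0.46 550 [ 0.02  -0.159] [0.101 0.044]
face y [-0.08316933 -0.08079877 -0.07860101] 144
knob [[ 0.0669 -0.1096  0.464 ]
 [ 0.0579 -0.1086  0.4638]
 [ 0.0533 -0.1088  0.4634]
 [ 0.0653 -0.1054  0.4632]
 [ 0.0625 -0.1088  0.4618]
 [ 0.0606 -0.1061  0.4627]
 [ 0.0578 -0.1098  0.4611]
 [ 0.0533 -0.1091  0.4611]
 [ 0.0677 -0.1049  0.4614]
 [ 0.0657 -0.1029  0.462 ]
 [ 0.0627 -0.1082  0.4598]
 [ 0.0613 -0.1015  0.4622]
 [ 0.059  -0.1018  0.462 ]
 [ 0.0564 -0.1038  0.461 ]
 [ 0.0543 -0.1025  0.4614]
 [ 0.0678 -0.105   0.4591]
 [ 0.066  -0.1006  0.4607]
 [ 0.0635 -0.1025  0.4598]
 [ 0.0612 -0.1026  0.4596]
 [ 0.0588 -0.1036  0.459 ]
 [ 0.057  -0.1001  0.4602]
 [ 0.0543 -0.1032  0.4588]
 [ 0.068  -0.1042  0.4572]
 [ 0.0658 -0.1034  0.4573]
 [ 0.0635 -0.1035  0.4571]
 [ 0.0612 -0.1034  0.457 ]
 [ 0.0588 -0.1039  0.4567]
 [ 0.0564 -0.105   0.456 ]
 [ 0.0541 -0.1051  0.4559]
 [ 0.0679 -0.1052  0.4545]
 [ 0.0658 -0.1041  0.4548]
 [ 0.0634 -0.1044  0.4545]
 [ 0.0613 -0.1034  0.4548]
 [ 0.0591 -0.1025  0.4549]
 [ 0.0567 -0.1029  0.4546]
 [ 0.0541 -0.1055  0.4534]
 [ 0.0678 -0.1067  0.4516]
 [ 0.066  -0.1029  0.453 ]
 [ 0.0638 -0.1021  0.4532]
 [ 0.061  -0.1057  0.4515]]
```

Wrist is well above the arm. Approaching the tab, then pushing in small steps while reading the force.

```bash
python3 -m creep '[{"hand":0,"travel":[-0.08,0.15,0],"twist":[0,0,0]},{"hand":0,"travel":[0,0.15,0],"twist":[0,0,0]},{"hand":0,"travel":[0,0,0],"twist":[0,0,0]}]' >/dev/null; python3 -c "from h import *;st()"
for i in 1; do python3 -m creep '[{"hand":0,"travel":[0,0.05,0],"twist":[0,0,0]},{"hand":0,"travel":[0,0,0],"twist":[0,0,0]}]'>/dev/null; python3 -c "from h import *;st()"; done
python3 -m creep '[{"hand":0,"travel":[0,0.05,0],"twist":[0,0,0]},{"hand":0,"travel":[0,0,0],"twist":[0,0,0]}]'>/dev/null; python3 -c "from h import *;st()"
python3 -m creep '[{"hand":0,"travel":[0,0.05,0],"twist":[0,0,0]},{"hand":0,"travel":[0,0,0],"twist":[0,0,0]}]'>/dev/null; python3 -c "from h import *;st()"
```

```text
t 4.4 tcp [ 0.5745 -0.2275  0.1041] cut [ 0.0646 -0.133 ] yaw x vs cutter -x 0.15 tilt [ 0.003 -0.   ] F [ 0.32 -0.26  0.3 ] w 0.0006
t 4.6 tcp [ 0.574  -0.2262  0.1029] cut [ 0.0639 -0.1318] yaw x vs cutter -x 0.09 tilt [ 0.001 -0.   ] F [ 0.99 -0.8  -0.56] w 0.0003
t 4.8 tcp [ 0.574  -0.2255  0.1028] cut [ 0.0638 -0.1311] yaw x vs cutter -x 0.08 tilt [-0.    -0.002] F [-1.3  -3.72  1.09] w 0.0004
t 5.0 tcp [ 0.5741 -0.2251  0.1029] cut [ 0.0638 -0.1308] yaw x vs cutter -x 0.07 tilt [-0.001 -0.004] F [ -1.81 -10.22  -1.39] w 0.0007
```

Contact at TCP y ≈ −0.131, force building: it's in the outer notch, so the middle notch should be at TCP y ≈ −0.106.

```bash
python3 -m creep '[{"hand":0,"travel":[0,0.04,0],"twist":[0,0,0]},{"hand":0,"travel":[0,0,0],"twist":[0,0,0]}]'>/dev/null; python3 -c "from h import *;st()"
python3 -m creep '[{"hand":0,"travel":[0,0.04,0],"twist":[0,0,0]},{"hand":0,"travel":[0,0,0],"twist":[0,0,0]}]'>/dev/null; python3 -c "from h import *;st()"
python3 -m creep '[{"hand":0,"travel":[0,0.04,0],"twist":[0,0,0]},{"hand":0,"travel":[0,0,0],"twist":[0,0,0]}]'>/dev/null; python3 -c "from h import *;st()"
```

```text
t 5.2 tcp [ 0.5742 -0.2247  0.1029] cut [ 0.0638 -0.1304] yaw x vs cutter -x 0.06 tilt [-0.001 -0.005] F [ -1.39 -14.07  -0.85] w 0.0002
t 5.4 tcp [ 0.5743 -0.2239  0.103 ] cut [ 0.0638 -0.1295] yaw x vs cutter -x 0.04 tilt [-0.002 -0.006] F [ -1.07 -15.62  -1.38] w 0.0007
t 5.6 tcp [ 0.5745 -0.2229  0.103 ] cut [ 0.0638 -0.1285] yaw x vs cutter -x 0.04 tilt [-0.002 -0.006] F [ -1.6  -18.97  -1.5 ] w 0.0006
```

```bash
for i in 1; do python3 -m creep '[{"hand":0,"travel":[0,0.04,0],"twist":[0,0,0]},{"hand":0,"travel":[0,0,0],"twist":[0,0,0]}]'>/dev/null; python3 -c "from h import *;st()"; done
python3 -m creep '[{"hand":0,"travel":[0,0.04,0],"twist":[0,0,0]},{"hand":0,"travel":[0,0,0],"twist":[0,0,0]}]'>/dev/null; python3 -c "from h import *;st()"
python3 -m creep '[{"hand":0,"travel":[0,0.03,0],"twist":[0,0,0]},{"hand":0,"travel":[0,0,0],"twist":[0,0,0]}]'>/dev/null; python3 -c "from h import *;st()"
```

```text
t 5.8 tcp [ 0.5751 -0.2197  0.1029] cut [ 0.0638 -0.1252] yaw x vs cutter -x -0.0 tilt [-0.001 -0.004] F [ 0.13 -6.26  0.81] w 0.0006
t 6.0 tcp [ 0.576  -0.2152  0.1027] cut [ 0.0638 -0.1206] yaw x vs cutter -x 0.03 tilt [ 0. -0.] F [ 0.02 -3.03  1.16] w 0.0002
t 6.2 tcp [ 0.5765 -0.2132  0.1027] cut [ 0.0639 -0.1186] yaw x vs cutter -x 0.09 tilt [0. 0.] F [ 0.41 -2.44  1.33] w 0.0003
```

```bash
python3 -m creep '[{"hand":0,"travel":[0,0.07,0],"twist":[0,0,0]},{"hand":0,"travel":[0,0.06,0],"twist":[0,0,0]},{"hand":0,"travel":[0,0,0],"twist":[0,0,0]}]'>/dev/null; python3 -c "from h import *;st()"
python3 -m creep '[{"hand":0,"travel":[0,0.03,0],"twist":[0,0,0]},{"hand":0,"travel":[0,0,0],"twist":[0,0,0]}]'>/dev/null; python3 -c "from h import *;st()"
python3 -m creep '[{"hand":0,"travel":[0,0.03,0],"twist":[0,0,0]},{"hand":0,"travel":[0,0,0],"twist":[0,0,0]}]'>/dev/null; python3 -c "from h import *;st()"
python3 -m creep '[{"hand":0,"travel":[0,0.02,0],"twist":[0,0,0]},{"hand":0,"travel":[0,0,0],"twist":[0,0,0]}]'>/dev/null; python3 -c "from h import *;st()"
```

```text
t 6.5 tcp [ 0.5773 -0.2072  0.1023] cut [ 0.0636 -0.1126] yaw x vs cutter -x 0.09 tilt [-0.     0.001] F [ 0.1  -0.65 -0.13] w 0.0005
t 6.7 tcp [ 0.5774 -0.2064  0.1022] cut [ 0.0636 -0.1117] yaw x vs cutter -x 0.1 tilt [-0.     0.001] F [-0.45  0.19  0.83] w 0.0006
t 6.9 tcp [ 0.5777 -0.2057  0.1024] cut [ 0.0637 -0.111 ] yaw x vs cutter -x 0.08 tilt [-0.  0.] F [ 0.13  0.19 -0.22] w 0.0007
t 7.1 tcp [ 0.5778 -0.2051  0.1025] cut [ 0.0637 -0.1103] yaw x vs cutter -x 0.08 tilt [-0.  0.] F [-0.04 -0.29  0.11] w 0.0004
```

Force has dropped to zero: probably drawn into the middle notch. Checking with the scene camera.

```bash
cat > chk.py <<'E'
from h import *
import sys
fn=sys.argv[1]
p,d=snap('scene',fn);c=p[120:250,200:340];cv2.imwrite('pics/'+fn+'z.png',cv2.resize(c[:,:,::-1],None,fx=4,fy=4,interpolation=cv2.INTER_CUBIC))
for k,dd in(('before',np.load('pics/sc0.npz')['d']),('now',d)):
    P=cloud('scene',dd);C=np.concatenate([tocut(P),P[...,2:]],-1)
    m=(C[...,0]>-.015)&(C[...,0]<.04)&(C[...,1]>-.13)&(C[...,1]<-.03)&(C[...,2]>.03)&(C[...,2]<.06);y=np.median(C[m][:,1]);print(k,'face y',y.round(4),m.sum())
    m=(abs(C[...,0]-.06)<.009)&(abs(C[...,1]-(y-.014))<.011)&(C[...,2]>.094)&(C[...,2]<.115);print(k,'knob z',np.sort(C[m][:,2]).round(4),'y',np.median(C[m][:,1]).round(4) if m.any() else None)
    m=(abs(C[...,0]-.06)<.009)&(abs(C[...,1]-(y-.014))<.013)&(C[...,2]>.08)&(C[...,2]<.094);print(k,'carriage z',np.median(C[m][:,2]).round(4))
E
python3 chk.py sc2
```

```text
before face y -0.0809 148
before knob z [0.0945 0.0947 0.0954 0.0958 0.0962 0.0968 0.0969 0.0976 0.0979 0.0988
 0.0995 0.1002 0.1008 0.1012 0.1021 0.1026 0.1029 0.1033 0.1045] y -0.0913
before carriage z 0.0908
now face y -0.0561 146
now knob z [0.0942 0.0942 0.0946 0.0956 0.0968 0.0969 0.0978 0.0981 0.0994 0.0999
 0.1006 0.1007 0.1007 0.1011 0.1013 0.1027 0.1033 0.1034 0.1035] y -0.0672
now carriage z 0.0923
```

View pics/sc2z.png

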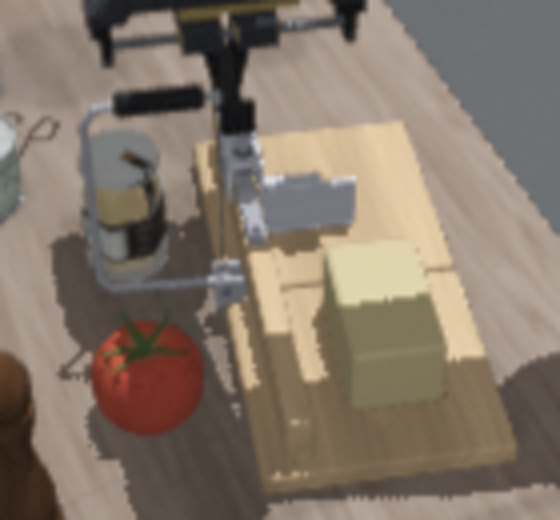

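The stop moved 24.8 mm and the knob is as low as it was in the outer notch, so it sits in the middle notch. The arm, jar and tomato are unmoved. I'll back off, raise, open to 30 %, and go to the cheese's +y end.

```bash
python3 -m creep '[{"hand":0,"travel":[0,-0.4,0],"twist":[0,0,0]},{"hand":0,"travel":[0,-0.4,0],"twist":[0,0,0]},{"hand":0,"travel":[0,0,-0.9],"twist":[0,0,0]},{"hand":10,"travel":[0,0,-1],"twist":[0,0,0]},{"hand":30,"travel":[0.5,0,-1],"twist":[0,0,0]}]'
python3 -m creep '[{"hand":30,"travel":[0.5,0,-0.5],"twist":[0,0,0]},{"hand":30,"travel":[0,0,0],"twist":[0,0,0]}]' >/dev/null
python3 -c "
from h import *
go(-.011,.165,.235)
o=np.load('pics/sc0.npz')
p,d=snap('top','top2');P=cloud('top',d);z=P[...,2]
roi=np.zeros(z.shape,bool);roi[195:300,250:420]=1
m=roi&(abs(z-.0775)<.005)
n,l,s,_=cv2.connectedComponentsWithStats(m.astype(np.uint8));i=1+s[1:,4].argmax();C=tocut(P[l==i]).astype(np.float32);print('cheese cut',cv2.minAreaRect(C),s[i])
"; python3 chk.py sc3
```

```text
t: 7.65
tcp_pos: [0.5529, -0.2348, 0.2192]
ee_rot: [[-0.983, 0.186, -0.0], [0.186, 0.983, -0.001], [0.0, -0.001, -1.0]]
contact_force: [0.7, -0.8, 0.6]
width: 0.0098
t 7.85 tcp [ 0.5323 -0.2308  0.2432] cut [ 0.0238 -0.1441] yaw x vs cutter -x 0.0 tilt [ 0.008 -0.002] F [ 0.71 -1.1   1.16] w 0.0225
units [0.87  7.729 0.196]
cheese cut ((-0.011427830904722214, 0.07585347443819046), (0.10935531556606293, 0.06360937654972076), 89.29130554199219) [ 279  230   51   35 1284]
before face y -0.0809 148
before knob z [0.0945 0.0947 0.0954 0.0958 0.0962 0.0968 0.0969 0.0976 0.0979 0.0988
 0.0995 0.1002 0.1008 0.1012 0.1021 0.1026 0.1029 0.1033 0.1045] y -0.0913
before carriage z 0.0908
now face y -0.0557 142
now knob z [0.0941 0.0942 0.0944 0.0946 0.0948 0.0954 0.0956 0.0957 0.0962 0.0972
 0.0988 0.0992 0.1    0.1001 0.1002 0.1005 0.1009 0.101  0.1012 0.1015
 0.1024 0.1032 0.1039] y -0.0662
now carriage z 0.0925
```

```bash
python3 -m creep '[{"hand":30,"travel":[0.17,0.8,0],"twist":[0,0,0]},{"hand":30,"travel":[0.17,1,0],"twist":[0,0,0]},{"hand":30,"travel":[0.17,1,0],"twist":[0,0,0]},{"hand":30,"travel":[0.17,1,0],"twist":[0,0,0]},{"hand":30,"travel":[0.17,1,0],"twist":[0,0,0]}]' >/dev/null
python3 -m creep '[{"hand":30,"travel":[0,1,0],"twist":[0,0,0]},{"hand":30,"travel":[0,1,0],"twist":[0,0,0]},{"hand":30,"travel":[0,0.9,0],"twist":[0,0,0]},{"hand":30,"travel":[0,0,0],"twist":[0,0,0]},{"hand":30,"travel":[0,0,0],"twist":[0,0,0]}]' >/dev/null
python3 -c "
from h import *
go(-.011,.163,.034)"
```

```text
t 8.95 tcp [0.5558 0.08   0.2364] cut [-0.0108  0.1657] yaw x vs cutter -x 0.14 tilt [-0.004 -0.001] F [-0.28 -0.32 -0.34] w 0.0261
units [-0.012 -0.055  5.06 ]
```

```bash
python3 -m creep '[{"hand":30,"travel":[0,0,0.8],"twist":[0,0,0]},{"hand":30,"travel":[0,0,0.9],"twist":[0,0,0]},{"hand":30,"travel":[0,0,0.9],"twist":[0,0,0]},{"hand":30,"travel":[0,0,0.9],"twist":[0,0,0]},{"hand":30,"travel":[0,0,0.7],"twist":[0,0,0]}]' >/dev/null
python3 -m creep '[{"hand":30,"travel":[0,0,0.5],"twist":[0,0,0]},{"hand":30,"travel":[0,0,0.1],"twist":[0,0,0]},{"hand":30,"travel":[0,0,0],"twist":[0,0,0]}]' >/dev/null
python3 -c "
from h import *
go(-.011,.143,.035)
p,d=snap('scene','sc4');c=p[120:270,190:350];cv2.imwrite('pics/sc4z.png',cv2.resize(c[:,:,::-1],None,fx=4,fy=4,interpolation=cv2.INTER_CUBIC))"
```

```text
t 9.75 tcp [0.5557 0.0784 0.0458] cut [-0.0107  0.1641] yaw x vs cutter -x -0.0 tilt [-0.002 -0.001] F [-0.24 -0.38 -0.09] w 0.0261
units [ 0.008 -0.527  0.27 ]
```

View pics/sc4z.png

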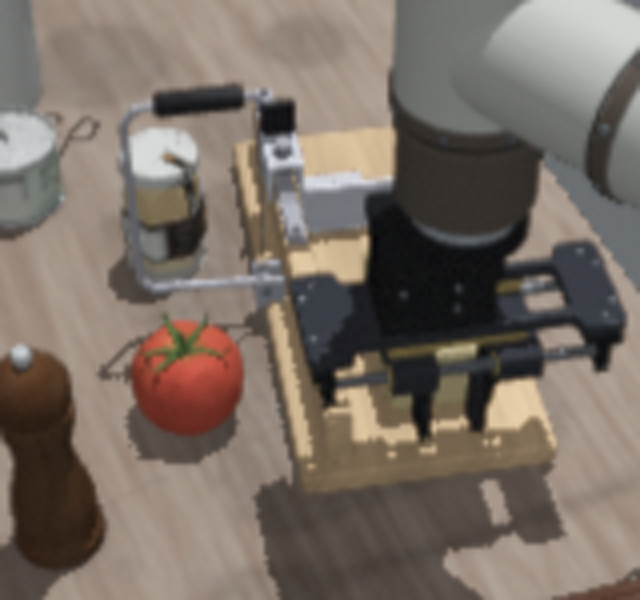

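Fingers stand upright behind the cheese's +y end (about (425,410) and (480,400) zoomed). Lowering 10 mm and approaching.

```bash
python3 -m creep '[{"hand":30,"travel":[0,0,0.25],"twist":[0,0,0]},{"hand":30,"travel":[0,-0.2,0],"twist":[0,0,0]},{"hand":30,"travel":[0,-0.2,0],"twist":[0,0,0]},{"hand":30,"travel":[0,0,0],"twist":[0,0,0]}]' >/dev/null
python3 -c "from h import *;st()"
python3 -m creep '[{"hand":30,"travel":[0,-0.1,0],"twist":[0,0,0]},{"hand":30,"travel":[0,-0.1,0],"twist":[0,0,0]},{"hand":30,"travel":[0,0,0],"twist":[0,0,0]}]' >/dev/null
python3 -c "from h import *;st()"
python3 -m creep '[{"hand":30,"travel":[0,-0.1,0],"twist":[0,0,0]},{"hand":30,"travel":[0,-0.1,0],"twist":[0,0,0]},{"hand":30,"travel":[0,-0.1,0],"twist":[0,0,0]}]' >/dev/null
python3 -c "from h import *;st()"
```

```text
t 10.2 tcp [0.5527 0.0629 0.0369] cut [-0.0107  0.1483] yaw x vs cutter -x 0.01 tilt [0. 0.] F [-0.3   0.28 -1.23] w 0.0262
t 10.5 tcp [0.5516 0.0559 0.0368] cut [-0.0105  0.1412] yaw x vs cutter -x 0.05 tilt [0. 0.] F [ 0.4  -0.28  0.65] w 0.0262
t 10.8 tcp [0.55   0.0447 0.0368] cut [-0.01    0.1299] yaw x vs cutter -x 0.11 tilt [0.002 0.001] F [ 0.8   4.31 -0.2 ] w 0.026
```

Contact with the cheese at y≈0.141, pushing at about 4 N. Expected to meet the stop near TCP y≈0.065.

```bash
python3 -m creep '[{"hand":30,"travel":[0,-0.1,0],"twist":[0,0,0]},{"hand":30,"travel":[0,-0.1,0],"twist":[0,0,0]},{"hand":30,"travel":[0,-0.1,0],"twist":[0,0,0]},{"hand":30,"travel":[0,-0.1,0],"twist":[0,0,0]},{"hand":30,"travel":[0,-0.1,0],"twist":[0,0,0]}]' >/dev/null
python3 -c "from h import *;st()"
python3 -m creep '[{"hand":30,"travel":[0,-0.1,0],"twist":[0,0,0]},{"hand":30,"travel":[0,-0.1,0],"twist":[0,0,0]},{"hand":30,"travel":[0,-0.1,0],"twist":[0,0,0]},{"hand":30,"travel":[0,-0.1,0],"twist":[0,0,0]},{"hand":30,"travel":[0,-0.1,0],"twist":[0,0,0]}]' >/dev/null
python3 -c "from h import *
st()
p,d=snap('top','top5');P=cloud('top',d);z=P[...,2]
c=p[150:310,240:430];cv2.imwrite('pics/top5z.png',cv2.resize(c[:,:,::-1],None,fx=4,fy=4,interpolation=cv2.INTER_CUBIC)[:600])
p,d=snap('scene','sc5');c=p[120:270,190:350];cv2.imwrite('pics/sc5z.png',cv2.resize(c[:,:,::-1],None,fx=4,fy=4,interpolation=cv2.INTER_CUBIC))"
```

```text
t 11.3 tcp [0.5459 0.0245 0.0367] cut [-0.0103  0.1093] yaw x vs cutter -x 0.08 tilt [0.001 0.   ] F [0.95 4.37 2.12] w 0.0264
t 11.8 tcp [0.5422 0.0049 0.0368] cut [-0.0103  0.0893] yaw x vs cutter -x 0.08 tilt [0.001 0.   ] F [0.97 6.25 2.64] w 0.0262
```

View pics/sc5z.png

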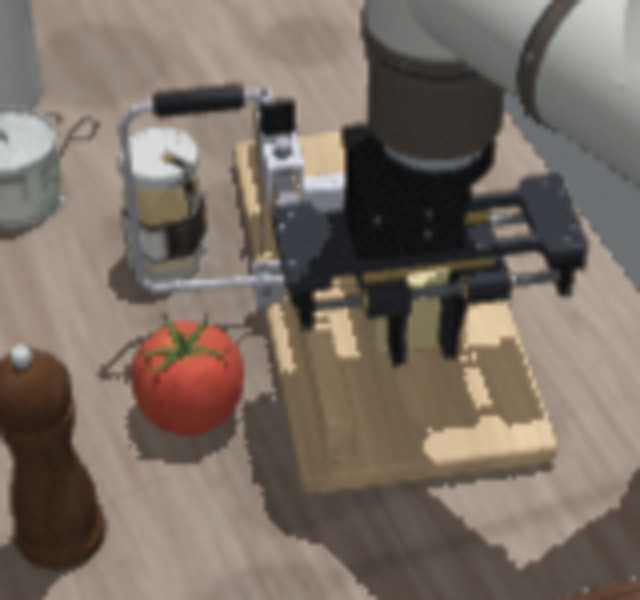

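View pics/top5z.png

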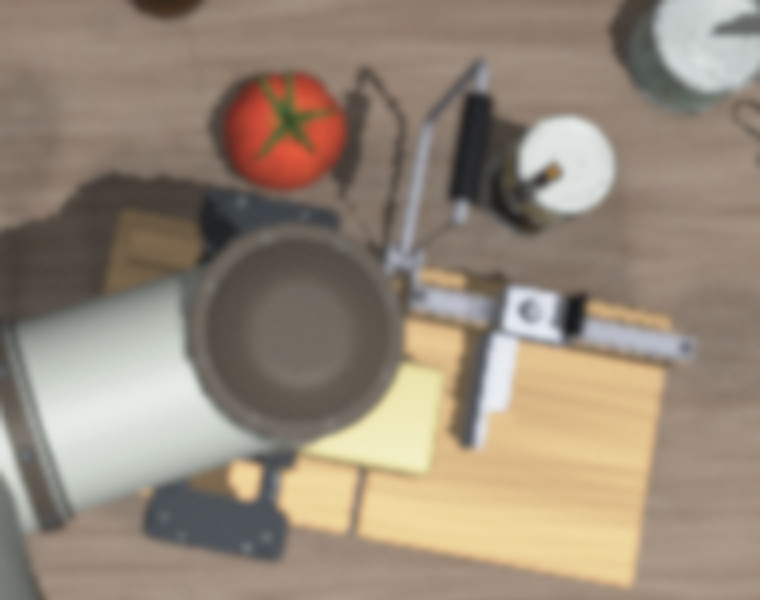

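Run:
```python
from h import *
for n,f in(('top','top5'),('scene','sc5')):
    P=cloud(n,np.load(f'pics/{f}.npz')['d']);C=np.concatenate([tocut(P),P[...,2:]],-1)
    m=(C[...,0]>.035)&(C[...,0]<.16)&(C[...,1]>-.03)&(C[...,1]<.14)&(C[...,2]>.075)&(C[...,2]<.3)
    Q=C[m]
    for lo in np.arange(.07,.25,.01):
        q=Q[(Q[:,2]>=lo)&(Q[:,2]<lo+.01)]
        a=q[q[:,1]<.03];b=q[(q[:,1]>=.03)&(q[:,2]<.3)]
        print(n,round(lo,2),'arm',len(a),(a[:,:2].min(0).round(3),a[:,:2].max(0).round(3)) if len(a) else '','grip',len(b),(b[:,:2].min(0).round(3),b[:,:2].max(0).round(3)) if len(b) else '')
    # cheese -y end
    if n=='top':
        m=(abs(C[...,2]-.077)<.005)&(C[...,0]>-.06)&(C[...,0]<.03)&(C[...,1]>-.06)&(C[...,1]<.03)
        q=C[m];
        for a,b in((-.04,-.025),(-.025,-.01),(-.01,.005),(.005,.02)):
            r=q[(q[:,0]>a)&(q[:,0]<b)];print('end',a,np.percentile(r[:,1],[1,3,10]).round(4),len(r))
        print('x range',np.percentile(q[:,0],[1,99]))
```

```text
top 0.07 arm 1 (array([ 0.056, -0.009]), array([ 0.056, -0.009])) grip 3 (array([0.148, 0.083]), array([0.151, 0.086]))
top 0.08 arm 0  grip 0 
top 0.09 arm 1 (array([ 0.083, -0.001]), array([ 0.083, -0.001])) grip 0 
top 0.1 arm 1 (array([ 0.083, -0.001]), array([ 0.083, -0.001])) grip 0 
top 0.11 arm 1 (array([ 0.083, -0.   ]), array([ 0.083, -0.   ])) grip 0 
top 0.12 arm 0  grip 12 (array([0.05 , 0.117]), array([0.074, 0.127]))
top 0.13 arm 1 (array([ 0.083, -0.001]), array([ 0.083, -0.001])) grip 3 (array([0.059, 0.125]), array([0.081, 0.127]))
top 0.14 arm 1 (array([ 0.083, -0.001]), array([ 0.083, -0.001])) grip 225 (array([0.051, 0.053]), array([0.085, 0.127]))
top 0.15 arm 0  grip 64 (array([0.055, 0.053]), array([0.084, 0.126]))
top 0.16 arm 1 (array([ 0.083, -0.   ]), array([ 0.083, -0.   ])) grip 0 
top 0.17 arm 0  grip 0 
top 0.18 arm 1 (array([ 0.083, -0.001]), array([ 0.083, -0.001])) grip 0 
top 0.19 arm 67 (array([ 0.081, -0.007]), array([0.159, 0.009])) grip 0 
top 0.2 arm 177 (array([ 0.086, -0.007]), array([0.159, 0.008])) grip 7 (array([0.036, 0.119]), array([0.0
[... 1217 characters left out ...]
, 0.001])) grip 15 (array([0.036, 0.073]), array([0.04 , 0.113]))
scene 0.17 arm 3 (array([ 0.083, -0.002]), array([0.083, 0.001])) grip 16 (array([0.036, 0.073]), array([0.04 , 0.112]))
scene 0.18 arm 4 (array([ 0.083, -0.   ]), array([0.124, 0.001])) grip 13 (array([0.037, 0.072]), array([0.04 , 0.113]))
scene 0.19 arm 70 (array([ 0.082, -0.006]), array([0.159, 0.009])) grip 17 (array([0.035, 0.059]), array([0.04 , 0.127]))
scene 0.2 arm 104 (array([ 0.083, -0.007]), array([0.151, 0.011])) grip 53 (array([0.035, 0.053]), array([0.04 , 0.127]))
scene 0.21 arm 0  grip 1 (array([0.036, 0.107]), array([0.036, 0.107]))
scene 0.22 arm 0  grip 0 
scene 0.23 arm 0  grip 0 
scene 0.24 arm 0  grip 0
```

There will be ~20 mm clearance to the wire arm at the end. The cheese end is at about −0.029, 26 mm to go; it has yawed a few degrees, so its +x corner will meet the stop first and the finger on the −x side will square it up.

```bash
python3 -m creep '[{"hand":30,"travel":[0,-0.1,0],"twist":[0,0,0]},{"hand":30,"travel":[0,-0.1,0],"twist":[0,0,0]},{"hand":30,"travel":[0,-0.1,0],"twist":[0,0,0]},{"hand":30,"travel":[0,-0.08,0],"twist":[0,0,0]},{"hand":30,"travel":[0,0,0],"twist":[0,0,0]}]' >/dev/null
python3 -c "from h import *;st()"
python3 -m creep '[{"hand":30,"travel":[0,-0.05,0],"twist":[0,0,0]},{"hand":30,"travel":[0,-0.05,0],"twist":[0,0,0]},{"hand":30,"travel":[0,0,0],"twist":[0,0,0]}]' >/dev/null
python3 -c "from h import *;st()"
python3 -m creep '[{"hand":30,"travel":[0,-0.04,0],"twist":[0,0,0]},{"hand":30,"travel":[0,0,0],"twist":[0,0,0]}]' >/dev/null
python3 -c "from h import *;st()"
```

```text
t 12.4 tcp [ 0.5392 -0.0103  0.0366] cut [-0.0104  0.0739] yaw x vs cutter -x 0.08 tilt [-0. -0.] F [1.86 2.   1.58] w 0.0259
t 12.7 tcp [ 0.5385 -0.0138  0.0366] cut [-0.0104  0.0702] yaw x vs cutter -x 0.08 tilt [ 0. -0.] F [1.24 3.38 2.43] w 0.0261
t 12.9 tcp [ 0.5382 -0.0153  0.0366] cut [-0.0104  0.0688] yaw x vs cutter -x 0.08 tilt [0. 0.] F [1.32 5.04 2.67] w 0.0261
```

```bash
python3 -m creep '[{"hand":30,"travel":[0,-0.04,0],"twist":[0,0,0]},{"hand":30,"travel":[0,0,0],"twist":[0,0,0]}]' >/dev/null
python3 -c "from h import *;st()"
python3 - <<'E'
from h import *
p,d=snap('top','top6');P=cloud('top',d);C=np.concatenate([tocut(P),P[...,2:]],-1)
c=p[200:275,320:400];cv2.imwrite('pics/top6z.png',cv2.resize(c[:,:,::-1],None,fx=8,fy=8,interpolation=cv2.INTER_CUBIC))
m=(abs(C[...,2]-.077)<.004)&(C[...,0]>-.06)&(C[...,0]<.03)&(C[...,1]>-.07)&(C[...,1]<.03)
q=C[m]
for a,b in((-.04,-.025),(-.025,-.01),(-.01,.005),(.005,.02)):
    r=q[(q[:,0]>a)&(q[:,0]<b)];print('end',a,np.percentile(r[:,1],[1,3,10]).round(4),len(r))
E
```

```text
t 13.1 tcp [ 0.538  -0.0168  0.0366] cut [-0.0104  0.0672] yaw x vs cutter -x 0.08 tilt [0. 0.] F [1.21 4.77 2.94] w 0.026
end -0.04 [-0.049  -0.0478 -0.0441] 144
end -0.025 [-0.0501 -0.0494 -0.047 ] 85
end -0.01 [-0.0502 -0.0497 -0.048 ] 55
end 0.005 [-0.0491 -0.0489 -0.0478] 42
```

View pics/top6z.png

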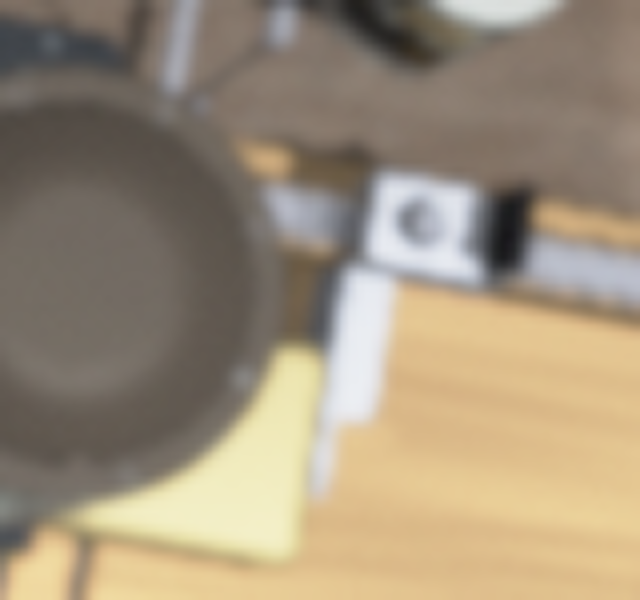

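The cheese's end (zoom ≈(300–320, 350–555)) is a few mm from the plate (≈(320–335, 290–490)). Continuing in 1–1.6 mm steps.

```bash
python3 -m creep '[{"hand":30,"travel":[0,-0.04,0],"twist":[0,0,0]},{"hand":30,"travel":[0,0,0],"twist":[0,0,0]}]' >/dev/null
python3 -c "from h import *;st()"
python3 -m creep '[{"hand":30,"travel":[0,-0.03,0],"twist":[0,0,0]},{"hand":30,"travel":[0,0,0],"twist":[0,0,0]}]' >/dev/null
python3 -c "from h import *;st()"
python3 -m creep '[{"hand":30,"travel":[0,-0.03,0],"twist":[0,0,0]},{"hand":30,"travel":[0,0,0],"twist":[0,0,0]}]' >/dev/null
python3 -c "from h import *;st()"
```

```text
t 13.35 tcp [ 0.5377 -0.0184  0.0366] cut [-0.0104  0.0656] yaw x vs cutter -x 0.08 tilt [0. 0.] F [0.82 4.72 2.46] w 0.0262
t 13.55 tcp [ 0.5377 -0.019   0.0366] cut [-0.0102  0.065 ] yaw x vs cutter -x 0.05 tilt [0.001 0.001] F [0.68 6.42 2.54] w 0.0262
t 13.75 tcp [ 0.5379 -0.0193  0.0367] cut [-0.01    0.0648] yaw x vs cutter -x 0.03 tilt [0.002 0.002] F [ 0.9  10.19  2.48] w 0.0266
```

Force has risen to 10 N with no advance: it is against the stop. Checking.

```bash
cat > chk2.py <<'E'
from h import *
import sys
p,d=snap('top',sys.argv[1]);P=cloud('top',d);C=np.concatenate([tocut(P),P[...,2:]],-1)
c=p[200:275,320:400];cv2.imwrite('pics/'+sys.argv[1]+'z.png',cv2.resize(c[:,:,::-1],None,fx=8,fy=8,interpolation=cv2.INTER_CUBIC))
m=(abs(C[...,2]-.077)<.004)&(C[...,0]>-.06)&(C[...,0]<.03)&(C[...,1]>-.08)&(C[...,1]<.03)
q=C[m]
for a,b in((-.04,-.025),(-.025,-.01),(-.01,.005),(.005,.02)):
    r=q[(q[:,0]>a)&(q[:,0]<b)];print('end',a,np.percentile(r[:,1],[1,3,10]).round(4),len(r))
# yellow front edge
hsv=cv2.cvtColor(p,cv2.COLOR_RGB2HSV);print(hsv[262,350],hsv[262,362])
m=(abs(C[...,0]-.06)<.006)&(C[...,2]>.115)&(C[...,2]<.127)&(C[...,1]<-.06);print('tab y',np.median(C[m][:,1]).round(4))
E
python3 chk2.py top7
```

```text
end -0.04 [-0.0525 -0.0514 -0.0478] 137
end -0.025 [-0.0526 -0.0514 -0.0497] 77
end -0.01 [-0.0522 -0.0517 -0.0503] 50
end 0.005 [-0.0512 -0.0506 -0.05  ] 33
[ 27  50 242] [ 18  92 222]
tab y -0.0932
```

View pics/top7z.png

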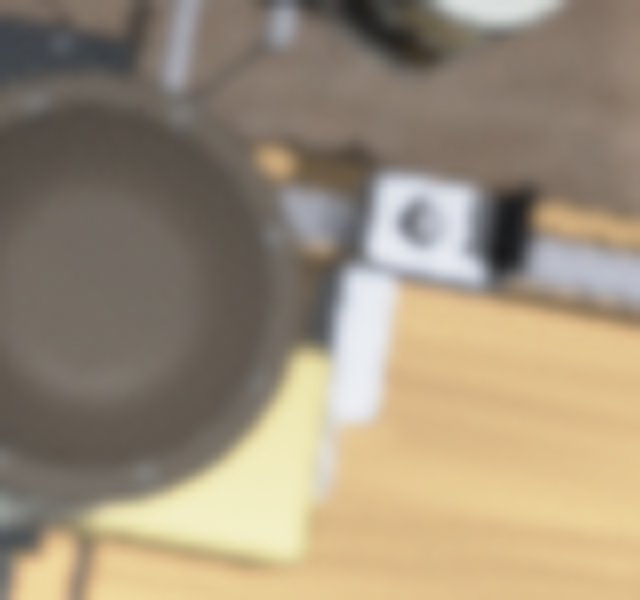

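Flush by eye, with the stop not displaced. I'll retreat and inspect with a clear view.

```bash
python3 -m creep '[{"hand":30,"travel":[0,0.15,0],"twist":[0,0,0]},{"hand":30,"travel":[0,0.5,0],"twist":[0,0,0]},{"hand":30,"travel":[0,0.9,0],"twist":[0,0,0]},{"hand":30,"travel":[0,0.9,0],"twist":[0,0,0]},{"hand":30,"travel":[0,0,0],"twist":[0,0,0]}]' >/dev/null
python3 - <<'E'
from h import *
st()
p,d=snap('top','top8');P=cloud('top',d);C=np.concatenate([tocut(P),P[...,2:]],-1);z=P[...,2]
c=p[200:275,300:400];cv2.imwrite('pics/top8z.png',cv2.resize(c[:,:,::-1],None,fx=8,fy=8,interpolation=cv2.INTER_CUBIC))
m=(abs(z-.077)<.0045);m[:,:310]=0;m[:,390:]=0;m[:220]=0
n,l,s,_=cv2.connectedComponentsWithStats(m.astype(np.uint8));i=1+s[1:,4].argmax();q=C[l==i][:,:2].astype(np.float32);print('cheese cut',cv2.minAreaRect(q),s[i])
hsv=cv2.cvtColor(p,cv2.COLOR_RGB2HSV)
# long side edges of cheese by fit: per-y bins
for lo,hi in((-.04,-.02),(-.02,0),(0,.02),(.02,.04)):
    r=q[(q[:,1]>lo)&(q[:,1]<hi)];print(lo,np.percentile(r[:,0],[1,99]).round(4) if len(r) else None)
for a,b in((-.04,-.025),(-.025,-.01),(-.01,.005),(.005,.02)):
    r=q[(q[:,0]>a)&(q[:,0]<b)];print('end',a,np.percentile(r[:,1],[1,3,10,97,99]).round(4),len(r))
E
python3 chk.py sc8
```

```text
t 14.3 tcp [0.555  0.0775 0.0358] cut [-0.0111  0.163 ] yaw x vs cutter -x 0.3 tilt [-0.002 -0.002] F [ 0.89 -0.56 -0.79] w 0.0261
cheese cut ((-0.010280949994921684, 0.0012655854225158691), (0.10785027593374252, 0.06391026824712753), 89.59027099609375) [ 312  235   49   36 1253]
-0.04 [-0.0417  0.02  ]
-0.02 [-0.0413  0.0198]
0 [-0.041   0.0206]
0.02 [-0.0413  0.0201]
end -0.04 [-0.0508 -0.0489 -0.0408  0.0512  0.0533] 304
end -0.025 [-0.0511 -0.0478 -0.0411  0.0518  0.0538] 301
end -0.01 [-0.0507 -0.0488 -0.0401  0.0521  0.0539] 300
end 0.005 [-0.0512 -0.0488 -0.0413  0.0513  0.0532] 291
before face y -0.0809 148
before knob z [0.0945 0.0947 0.0954 0.0958 0.0962 0.0968 0.0969 0.0976 0.0979 0.0988
 0.0995 0.1002 0.1008 0.1012 0.1021 0.1026 0.1029 0.1033 0.1045] y -0.0913
before carriage z 0.0908
now face y -0.0559 68
now knob z [0.095  0.095  0.0952 0.0962 0.0965 0.0969 0.0972 0.0986 0.0987 0.1
 0.1005 0.1005 0.101  0.101  0.1017 0.1021 0.103  0.103  0.1033] y -0.0665
now carriage z 0.092
```

View pics/top8z.png

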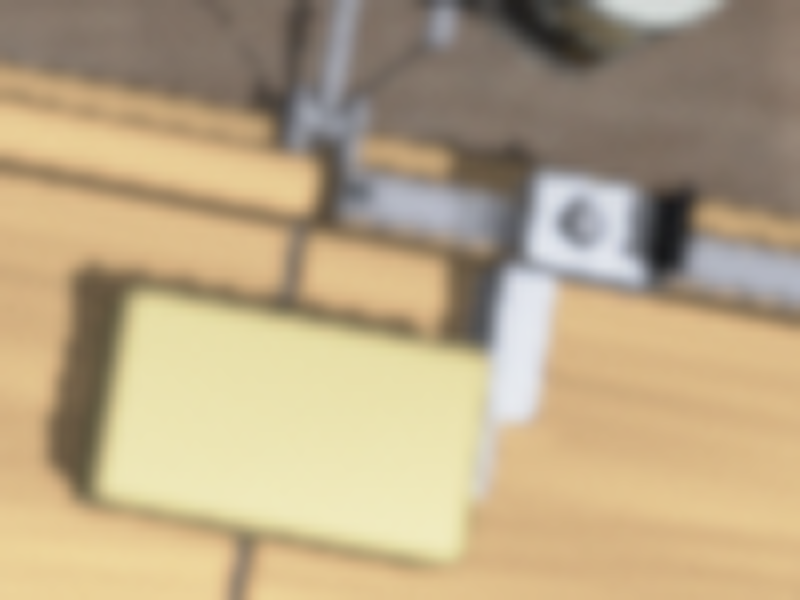

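View pics/sc8z.png

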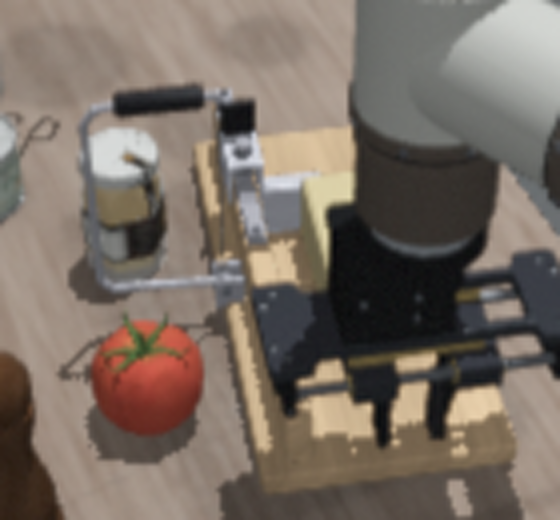

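The end is square to the stop within measurement (0.4°) and the stop is still in its notch. For a surer fit, I'll do one gentle final press with shut fingers in line with the middle of the contact patch (x≈0), staying well under 12 N.

```bash
python3 -m creep '[{"hand":0,"travel":[-0.28,0,0],"twist":[0,0,0]},{"hand":0,"travel":[0,-0.4,0],"twist":[0,0,0]},{"hand":0,"travel":[0,-0.5,0],"twist":[0,0,0]},{"hand":0,"travel":[0,-0.5,0],"twist":[0,0,0]},{"hand":0,"travel":[0,-0.5,0],"twist":[0,0,0]}]' >/dev/null
python3 -m creep '[{"hand":0,"travel":[0,-0.2,0],"twist":[0,0,0]},{"hand":0,"travel":[0,-0.1,0],"twist":[0,0,0]},{"hand":0,"travel":[0,0,0],"twist":[0,0,0]}]' >/dev/null
python3 -c "from h import *;st()"
```

```text
t 15.2 tcp [ 0.5499 -0.0139  0.0366] cut [0.0008 0.0723] yaw x vs cutter -x -0.0 tilt [-0. -0.] F [-0.6   0.21  0.61] w 0.0001
```

```bash
python3 -m creep '[{"hand":0,"travel":[0,-0.07,0],"twist":[0,0,0]},{"hand":0,"travel":[0,-0.07,0],"twist":[0,0,0]},{"hand":0,"travel":[0,0,0],"twist":[0,0,0]}]' >/dev/null
python3 -c "from h import *;st()"
python3 -m creep '[{"hand":0,"travel":[0,-0.04,0],"twist":[0,0,0]},{"hand":0,"travel":[0,0,0],"twist":[0,0,0]}]' >/dev/null
python3 -c "from h import *;st()"
python3 -m creep '[{"hand":0,"travel":[0,-0.02,0],"twist":[0,0,0]},{"hand":0,"travel":[0,0,0],"twist":[0,0,0]}]' >/dev/null
python3 -c "from h import *;st()"
```

```text
t 15.5 tcp [ 0.5489 -0.0185  0.0365] cut [0.0006 0.0676] yaw x vs cutter -x 0.1 tilt [-0. -0.] F [-0.01 -0.01 -1.4 ] w 0.0007
t 15.7 tcp [ 0.5486 -0.0201  0.0365] cut [0.0007 0.066 ] yaw x vs cutter -x 0.09 tilt [-0. -0.] F [ 0.17 -0.07  0.27] w 0.0005
t 15.9 tcp [ 0.5485 -0.0209  0.0365] cut [0.0007 0.0651] yaw x vs cutter -x 0.08 tilt [-0.  0.] F [ 0.65 -0.77 -0.44] w 0.0004
```

```bash
python3 -m creep '[{"hand":0,"travel":[0,-0.02,0],"twist":[0,0,0]},{"hand":0,"travel":[0,0,0],"twist":[0,0,0]}]' >/dev/null
python3 -c "from h import *;st()"
python3 -m creep '[{"hand":0,"travel":[0,-0.02,0],"twist":[0,0,0]},{"hand":0,"travel":[0,0,0],"twist":[0,0,0]}]' >/dev/null
python3 -c "from h import *;st()"
python3 -m creep '[{"hand":0,"travel":[0,-0.015,0],"twist":[0,0,0]},{"hand":0,"travel":[0,0,0],"twist":[0,0,0]}]' >/dev/null
python3 -c "from h import *;st()"
```

```text
t 16.1 tcp [ 0.5489 -0.0211  0.0366] cut [0.0011 0.065 ] yaw x vs cutter -x 0.08 tilt [0.001 0.001] F [ 0.33  4.42 -1.67] w 0.0002
t 16.3 tcp [ 0.5491 -0.0212  0.0366] cut [0.0014 0.0649] yaw x vs cutter -x 0.08 tilt [0.002 0.002] F [ 1.17  7.39 -0.79] w 0.0006
t 16.5 tcp [ 0.5492 -0.0213  0.0367] cut [0.0015 0.0649] yaw x vs cutter -x 0.08 tilt [0.003 0.002] F [ 0.82  8.31 -0.15] w 0.0006
```

Immediately stiff at the same place, 8 N: firmly seated. Retreating, raising and doing the final check.

```bash
python3 -m creep '[{"hand":0,"travel":[0,0.1,0],"twist":[0,0,0]},{"hand":0,"travel":[0,0.6,0],"twist":[0,0,0]},{"hand":0,"travel":[0,0.9,0],"twist":[0,0,0]},{"hand":0,"travel":[0,1,0],"twist":[0,0,0]},{"hand":0,"travel":[0.3,0.5,-0.8],"twist":[0,0,0]}]' >/dev/null
python3 -m creep '[{"hand":0,"travel":[0.6,0,-1],"twist":[0,0,0]},{"hand":0,"travel":[0.6,0,-1],"twist":[0,0,0]},{"hand":0,"travel":[0.6,0.6,-0.9],"twist":[0,0,0]},{"hand":0,"travel":[0,0.9,-0.5],"twist":[0,0,0]},{"hand":0,"travel":[0,0,0],"twist":[0,0,0]}]' >/dev/null
python3 - <<'E'
from h import *
st()
p,d=snap('top','top9');P=cloud('top',d);C=np.concatenate([tocut(P),P[...,2:]],-1);z=P[...,2]
c=p[150:310,240:430];cv2.imwrite('pics/top9z.png',cv2.resize(c[:,:,::-1],None,fx=4,fy=4,interpolation=cv2.INTER_CUBIC)[:600])
m=(abs(z-.077)<.0045);m[:,:310]=0;m[:,390:]=0;m[:220]=0
n,l,s,_=cv2.connectedComponentsWithStats(m.astype(np.uint8));i=1+s[1:,4].argmax();q=C[l==i][:,:2].astype(np.float32);print('cheese cut',cv2.minAreaRect(q),s[i])
P0=np.load('pics/top0.npz')
df=cv2.absdiff(p,P0['p']).max(2)
for nm,(u,v,r) in dict(tomato=(311,182,20),jar=(380,190,14),mug=(145,278,24),arm=(345,195,20)).items():
    print(nm,'diff med',np.median(df[v-r:v+r,u-r:u+r]),'p95',np.percentile(df[v-r:v+r,u-r:u+r],95))
E
python3 chk.py sc9
```

```text
t 17.5 tcp [0.5016 0.1765 0.2087] cut [-0.082   0.2504] yaw x vs cutter -x 0.31 tilt [0.008 0.004] F [ 0.18  0.4  -0.98] w 0.0006
cheese cut ((-0.010360946878790855, 0.0008438862860202789), (0.1081329956650734, 0.06428515911102295), 89.96582794189453) [ 312  235   49   36 1262]
tomato diff med 3.0 p95 4.0
jar diff med 3.0 p95 5.0
mug diff med 60.0 p95 170.0
arm diff med 3.0 p95 4.0
before face y -0.0809 148
before knob z [0.0945 0.0947 0.0954 0.0958 0.0962 0.0968 0.0969 0.0976 0.0979 0.0988
 0.0995 0.1002 0.1008 0.1012 0.1021 0.1026 0.1029 0.1033 0.1045] y -0.0913
before carriage z 0.0908
now face y -0.0555 70
now knob z [0.0944 0.0951 0.0959 0.0961 0.0963 0.0968 0.0984 0.0984 0.0984 0.0992
 0.1008 0.1017 0.102  0.1021 0.103  0.1034 0.1036 0.1042] y -0.0671
now carriage z 0.0913
```

View pics/top9z.png

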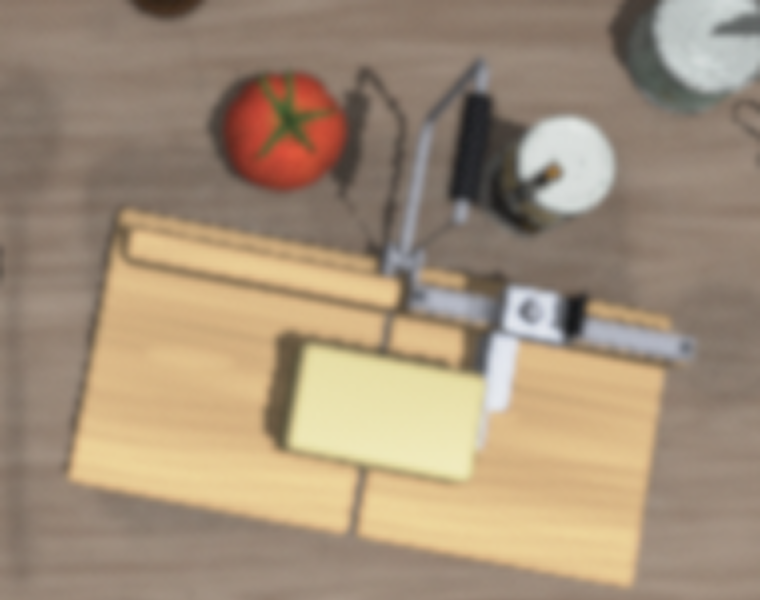

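View pics/sc9z.png

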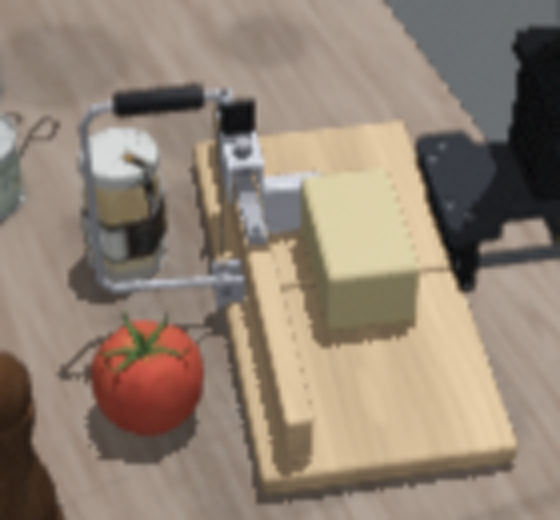

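Cheese flat on the stop, spanning the slot, the stop still seated. In the top view the arm hides the mug (large difference there), so I'll check the mug in the scene view from the same moment.

Run:
```python
from h import *
a=np.load('pics/sc0.npz');b=np.load('pics/sc9.npz')
df=cv2.absdiff(a['p'],b['p']).max(2)
print(np.median(df[270:325,360:415]),np.percentile(df[270:325,360:415],[90,99]), np.nanmedian(abs(a['d']-b['d'])[270:325,360:415]))
cv2.imwrite('pics/sc9m.png',np.hstack([x['p'][220:360,320:450,::-1].repeat(3,0).repeat(3,1) for x in(a,b)]))
```

```text
6.0 [47. 80.] 0.0015312433
```

View pics/sc9m.png

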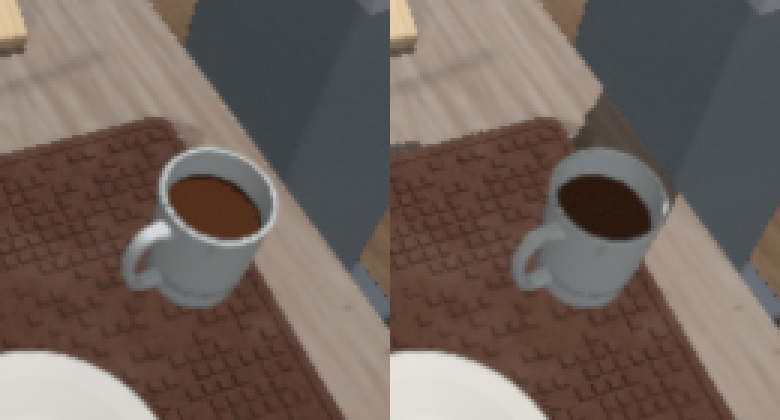

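The mug is in the same place at the same pixels and only shaded by the arm. Handing in.

```bash
python3 -c "
from h import *
print(order.finish_job())"
```

```text
the job is handed in; nothing more can be done
None
```

The stop is in the middle notch and the cheese lies flat against it across the wire's slot. I handed the job in at about 17.5 s.

- **Stop:** It started in the outer notch, and leaving that took about 19 N. I pushed the tab on, and the force fell to zero as the stop clicked in. Its face moved from y ≈ −0.081 to −0.056 m, about 25 mm, and read −0.0555 at the end. The knob is as low as it was in the outer notch, so the plunger has dropped.
- **Cheese:** I pushed it with two part-open fingers until the force rose to 10 N at the stop. A gentle second press with shut fingers, at 8 N, was stiff in the same place. The last picture shows the cheese square to the stop within 0.1°. Its end by depth reads −0.053 to −0.054 m against the face at −0.0555 m. I put the 1–2 mm difference down to blurred depth edges, since both presses met a hard stop.
- **Other things:** The wire arm, jar and tomato are unchanged in the pictures. The top view of the mug was blocked by the arm, so its check there failed. The scene view shows it where it stood, only in shadow. The robot stands clear of everything.

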